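Vent-set a bottle cap for the autoclave

ROBOT

A 6-joint arm with a two-finger parallel gripper is mounted at the origin on the work surface; the furniture and walls round the work are solid. World frame = base frame: x ahead of the robot, y to its left, z up, the work surface at z = 0. Lengths are in mm, angles in degrees, forces in N, time in s.
With the tool pointing down it reaches from about 300 to 850 mm from the base axis. Payload 4.2 kg.
Tool frame: the origin (TCP) lies between the finger pads, 19 mm behind the fingertips; this is the grasp point; z points along the fingers, y is the line along which they close (so a half turn about z gives the same grasp; the last joint's range is limited). The gripper opens to 91 mm and grips with 3 to 60 N. Pads are 32 mm wide; open, the fingers measure 118 mm over their backs; the gripper's body (76 mm by 178 mm) begins 60 mm behind the grasp point.
Start: joints at [-72.193, 18.312, 89.639, -0, 72.044, -1.146], TCP at [186.763, -543.839, 232.776] pointing down, gripper open.
Joint ranges: [-177.97, 177.97], [-48.28, 115.42], [12.27, 149.76], [-77.06, 257.06], [2.81, 150.46], [-146.56, 146.56]. Speed limits (degrees/s): [147.25, 147.25, 180, 180, 180, 180].

INTERFACE

Orientations are given as [roll, pitch, yaw] about the fixed x, y, z axes, in that order (R = Rz(yaw) Ry(pitch) Rx(roll)).
In Python, from workcell import env gives the robot as it stands.
- The arm moves only by the shell command python3 -m jog 'ROWS' [FORCE]. ROWS is a JSON object of lists of equal length, an entry for each row: "jaw": the finger opening in mm, from 0 to 91.2; "slide": the shift along the tool's x, y, z in units of 30 mm (1.0 is 30 mm), a list of three; "spin": the turn about the tool's z in units of 8 degrees (1.0 is 8 degrees). In form: {"jaw": [jaw, ...], "slide": [[dx, dy, dz], ...], "spin": [spin, ...]}. A call has 1 to 10 rows; each row shifts and turns the commanded pose from where the row before left it, along the tool's axes as they then stand; what a row does not reach is not made up. A row lasts 1/10 s, in which the tool goes at most 50 mm and 8.59 degrees, less where a joint would pass 70% of its speed; a pose out of reach is approached as far as the arm can. A call is refused whole if a number of a shift passes 1 or a number of a turn 1, either way. A call with a gripper value outside its range is refused whole. The fingers move at their own pace and stop on an object; FORCE is the grip in N (left out, the last holds). Time passes only in rows, so rows that do not move let the fingers close. It gives the time, the measured TCP pose, the force, the opening and the grip force at its end, in the units of the state.
- env.state(): the state, without advancing time (a new reading comes with each control period).
- env.grab_frame(name): name is "scene" or "top" or "wrist"; returns the picture (384x512x3 uint8, red, green, blue); there is no depth.
- env.camera_model(name): a dict with "fx", "fy", "cx", "cy" (pixels), "D" ([k1, k2, p1, p2, k3] as OpenCV has them; the pictures are not rectified), "camera_from_world" (4x4, takes a point from world to camera coordinates). Camera axes: x right, y up, looking along -z (the intrinsics and any distortion apply to the point x, -y, -z); pixel columns grow to the right and rows downward; lengths in mm; the calibration is good to about 2 mm. A picture is of the moment at which its call begins: read the wrist's pose just before it. camera_model takes no time and is no camera call; for the wrist camera it gives the pose at the moment of the call.
- env.job_done(): hands the job in; it is judged then, once.
The state is a dict: "time_s": time; "qpos": joint angles; "qvel": joint speeds; "effort": joint torques, N m; "ee_pos": TCP position; "ee_rot": TCP orientation; "force": force on the tool from outside, world axes, zero at the start; "torque": the same for the moment, N m; "gripper_width": finger opening in mm; "gripper_force": force on a finger pad.
Only numpy, scipy, OpenCV 4.12 (cv2) and the standard library are available. Lean on these libraries where they do the work, as an engineer would, in place of code of your own. Each camera call takes 0.05 s, during which the arm holds its last target. There are 200 camera calls.

TASK

Get the empty square amber bottle ready for the autoclave: first stand it in its own pocket of the steel carrier, the square one, fully down, so that the bottle cannot turn; then screw its black cap clockwise until it bottoms out, and back it off a quarter turn so that the bottle can vent. Finish while still gripping the cap at that setting, because it is going to be taped there: do not let go. Leave the things round about where they stand.

Things in the scene. Friction and masses are not known exactly. Their poses are not given: they have to be found in the camera images.
- bottle: empty amber glass bottle with a square body 46 x 46 mm (edges rounded 5 mm), sides straight up to 65 mm, then a round shoulder and neck; a white paper panel on its +x face. Origin at the centre of the underside, z up. 0.17 to 0.25 kg; up to 105 mm tall with the cap raised. Starts loose on the worktop in front of the carrier, where it would turn along with its cap
- bottle_cap: the bottle's black ribbed screw cap, 39 mm diameter, 22 mm tall, already started on the thread. Origin at the centre of its lower rim, on the bottle's axis, 80 mm above the bottle's underside when bottomed out; z up. A white moulded pointer on its top shows its x axis. The bottle's shoulder below it is wider, up to 70 mm
- cap_grip (a point): the middle of the cap: on its axis, 11 mm above its lower rim (91 mm above the bottle's underside when bottomed out)
- cap_turn (a joint): angle of the cap on the bottle, rad: 0 = bottomed out (a hard stop; the pointer then points to the side with the paper panel), growing as it is unscrewed, counter-clockwise seen from above; starts at 3.0 to 4.2 and cannot come off (upper stop 6.28). Right-hand thread, 4 mm a turn (sinks 0.64 mm a radian). Friction about 0.06 N m; it stays where it is left
- carrier: steel autoclave carrier, fixed, 82 mm (its x) by 206 mm (its y), deck 30 mm above the worktop. Origin under its centre, z up. Pockets along y, 64 mm apart: square, 49 mm, at +64 mm, empty; round, 40 mm, in the middle, empty; round, 49 mm, at -64 mm, with a stain bottle. The lip along the -x side has a label plate for each with its outline: square, small circle, large circle
- square_pocket (a point): centre of the floor of the carrier's square pocket, where the bottle's underside belongs: 4 mm above the worktop, 26 mm below the deck. Axes as the carrier's, parallel to the walls of the 49 mm square pocket. The bottle fits any of four ways round
- flask_small: small conical glass flask with a cotton plug, 60 mm diameter, 107 mm tall, loose bystander; origin under its centre. It and the bottle stand one at the left and one at the right in front of the carrier, either way round.
- bottle_stain: small round bottle with a red cap, 46 mm diameter, 105 mm tall, standing loose in the carrier's large round pocket; bystander; origin under its centre
- tape_masking: roll of masking tape lying flat, 104 mm diameter, 25 mm high; bystander; origin under its centre
There are look-alikes about, which are no part of the job. What is shaped like the bottle but green or purple is not meant.

How it is judged (in metres and radians):
On the way, in this order (a step that is already met when the one before it is completed fails the run):
1. the bottle stands fully down in the square pocket of the carrier (horizontal distance between bottle and square_pocket below 0.005 m and z of bottle in the frame of square_pocket between -0.003 and 0.004 m and angle between bottle's own z axis and vertical below 0.08 rad), for 0.2 s.
2. the cap is bottomed out on the bottle in its pocket (horizontal distance between bottle and square_pocket below 0.005 m and value of joint cap_turn below 0.08 rad and z of bottle in the frame of square_pocket below 0.008 m), for 0.1 s.
At the end, for the whole second after the job is handed in: the bottle is upright and fully down in the square pocket (within 5 mm sideways and 4 mm in height), the cap stands still a quarter turn (1.57 rad, give or take 0.30) above its stop, and the fingers still grip it with more than 3 N, the tool point within 27 mm of the middle of the cap (all of step 1 and value of joint cap_turn between 1.27 and 1.87 rad and velocity of joint cap_turn between -0.15 and 0.15 rad/s and contact force between the fingers and bottle_cap above 3 N and distance between the grasp point and cap_grip below 0.027 m); the arm keeps its last pose, push and grip.
It fails at once if the bottle is tipped over (angle between bottle's own z axis and vertical above 0.8 rad).
It fails at once if the flask is pushed away (distance of flask_small from where it was at the start of the episode above 0.03 m).
It fails at once if the stain bottle is disturbed (distance of bottle_stain from where it was at the start of the episode above 0.02 m).
It fails at once if the tape is pushed away (distance of tape_masking from where it was at the start of the episode above 0.03 m).
It also fails if it takes over 61 s, if anything falls off the work surface, if the arm or the gripper's body presses on something with over 40 N, if the wrist force passes 120 N, or if a joint passes its speed limit or range.

## Working session

There is one attempt and no reset: what is moved stays moved. The work goes in short steps, Python scripts to look and compute and a shell command to move; the robot and the scene stay as the last step left them, time stands still between calls to the robot, and variables do not carry over. Pictures are saved under pics/ and viewed, at most 10 in all, crops included, and the job is handed in when it is done.

```bash
mkdir -p pics; ls
cat > h.py <<'E'
import numpy as np, cv2
from workcell import env
def grab(n,f=None):
    m=env.camera_model(n); im=cv2.cvtColor(env.grab_frame(n),cv2.COLOR_RGB2BGR)
    if f: cv2.imwrite('pics/'+f,im)
    return im,m
def ray(m,uv):
    K=np.array([[m['fx'],0,m['cx']],[0,m['fy'],m['cy']],[0,0,1]]);T=np.array(m['camera_from_world'])
    p=cv2.undistortPoints(np.array(uv,float).reshape(-1,1,2),K,np.array(m['D'])).reshape(-1,2)
    d=np.c_[p[:,0],-p[:,1],-np.ones(len(p))]@T[:3,:3]
    return -T[:3,:3].T@T[:3,3],d
def plane(m,uv,z):
    o,d=ray(m,uv); return o+d*((z-o[2])/d[:,2])[:,None]
def proj(m,P):
    T=np.array(m['camera_from_world']);P=np.atleast_2d(P)@T[:3,:3].T+T[:3,3]
    K=np.array([[m['fx'],0,m['cx']],[0,m['fy'],m['cy']],[0,0,1]])
    return cv2.projectPoints((P*[1,-1,-1]).reshape(-1,1,3),np.zeros(3),np.zeros(3),K,np.array(m['D']))[0].reshape(-1,2)
E
python3 - <<'E'
from h import *
a,ma=grab('scene','scene.png');b,mb=grab('top','top.png')
for m in(ma,mb):
    T=np.array(m['camera_from_world']);print((-T[:3,:3].T@T[:3,3]).round(),m['fx'])
cv2.imwrite('pics/topb.png',cv2.resize(b,(800,600)))
cv2.imwrite('pics/sceneb.png',cv2.resize(a,(800,600)))
s=env.state();print(s)
E
```

```text
pics
[263. 389. 810.] 365.6890632743942
[301. -72. 974.] 347.7274337926469
{'time_s': 0.1, 'qpos': array([-7.21911252e+01,  1.83469883e+01,  8.97019943e+01, -9.66586706e-04,
        7.20442897e+01, -1.14785662e+00]), 'qvel': array([-0.00599572, -0.0534616 , -0.14428229, -0.02547526,  0.07347392,
       -0.09170379]), 'effort': array([ 2.99134692e-03, -4.13328767e+01, -2.32506198e+01,  7.32311234e-02,
        4.21100913e-02, -4.50425659e-05]), 'ee_pos': array([ 186.63187344, -543.39663676,  231.99679126]), 'ee_rot': array([-1.79906728e+02, -9.49641646e-04,  1.89570293e+01]), 'force': array([-0.25590628, -0.55620433, -0.5279578 ]), 'torque': array([-0.02560064,  0.00416399,  0.02491312]), 'gripper_force': 0.0, 'gripper_width': 91.12593540969077}
```

View pics/topb.png

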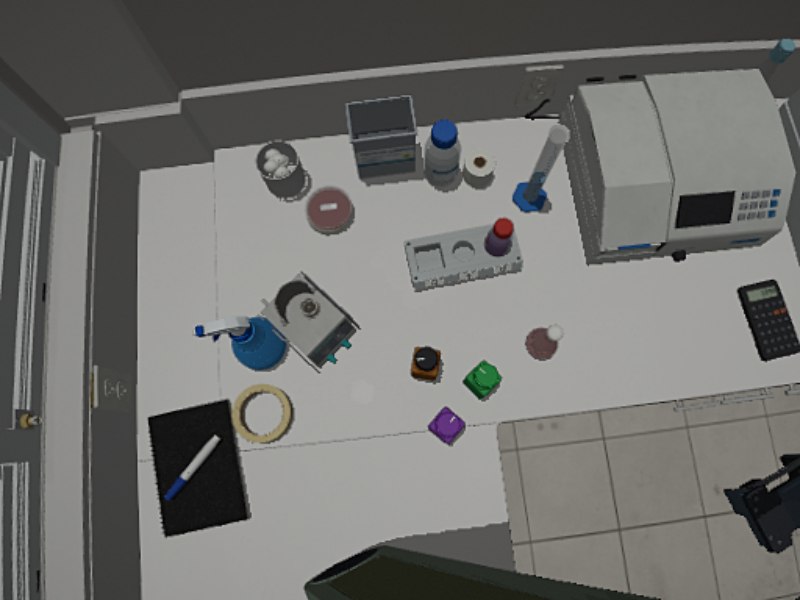

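View pics/sceneb.png

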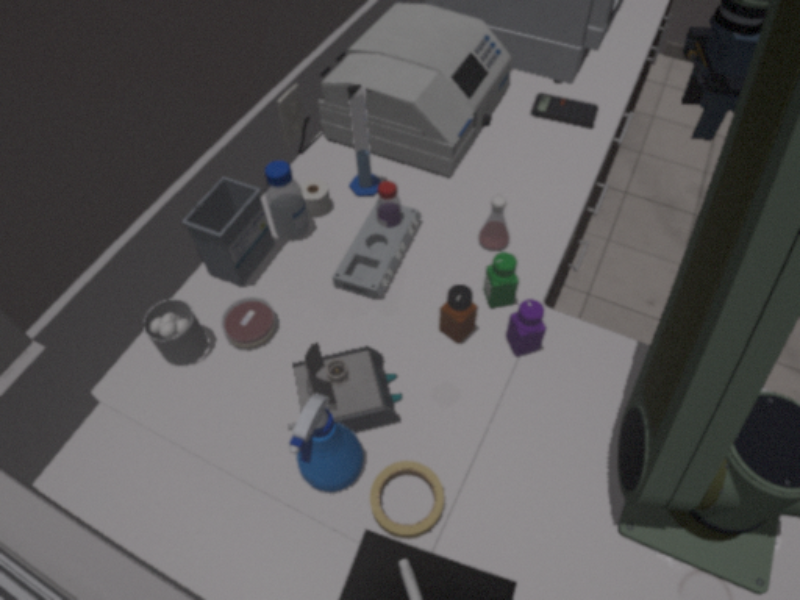

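Top view (800x600 scale): the look-alikes are amber/black cap (426,363), green (482,380) and purple (447,425). Only the amber one with the black cap fits. The flask is at (543,342), the tape at (263,413), and the carrier at (463,257) with its square pocket at the left (428,258). One enlarged crop will confirm this.

Run:
```python
from h import *
b=cv2.imread('pics/top.png');m=env.camera_model('top')
a=cv2.imread('pics/scene.png');ms=env.camera_model('scene')
c=cv2.resize(b[135:265,250:350],(600,780),interpolation=cv2.INTER_CUBIC)
cv2.imwrite('pics/crop.png',cv2.resize(c,(461,600)))
def mask(im,lo,hi,box):
    h=cv2.inRange(cv2.cvtColor(im,cv2.COLOR_BGR2HSV),lo,hi);k=np.zeros_like(h);x0,y0,x1,y1=box;k[y0:y1,x0:x1]=h[y0:y1,x0:x1];return k
# cap: dark blob
k=mask(b,(0,0,0),(180,255,60),(262,215,285,245))
c=max(cv2.findContours(k,0,1)[0],key=cv2.contourArea);(u,v),r=cv2.minEnclosingCircle(c)
print('cap',u,v,r,cv2.contourArea(c),plane(m,[[u,v]],104))
k=mask(a,(0,0,0),(180,255,60),(280,178,308,200))
c=max(cv2.findContours(k,0,1)[0],key=cv2.contourArea);print('scene cap',cv2.minEnclosingCircle(c),cv2.boundingRect(c))
k=mask(b,(3,120,40),(22,255,255),(258,215,290,250))
for nm,kk in(('amber',k),):
    p=np.argwhere(kk)[:,::-1].astype(np.float32);print(nm,len(p),p.min(0),p.max(0))
# carrier grey mask & rect
print('guess deck pts', plane(m,[[258,150],[330,143],[330,172],[265,185]],30).round(1))
```

```text
cap 272.8125 229.5 8.202853202819824 174.0 [[ 430.21436617 -110.6196927   104.        ]]
scene cap ((294.0, 190.5), 8.077847480773926) (287, 183, 15, 16)
amber 130 [263. 222.] [281. 243.]
guess deck pts [[ 676.3  -99.1   30. ]
 [ 674.6 -310.3   30. ]
 [ 586.7 -295.9   30. ]
 [ 569.3 -107.2   30. ]]
```

View pics/crop.png

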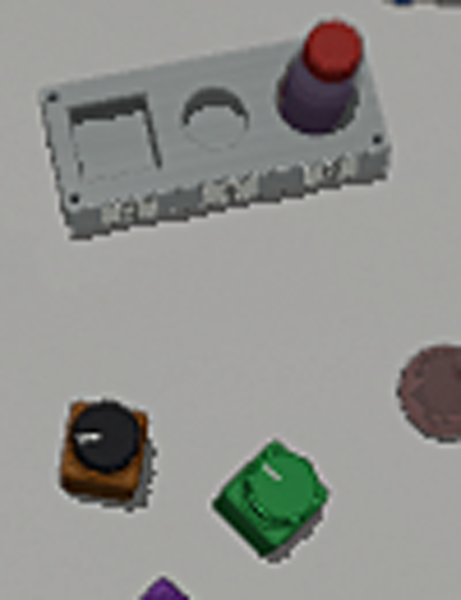

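The crop confirms the amber bottle with the black cap at crop (105,437). Its pointer faces left in the image, about +y. The empty square pocket is at crop (115,135). I'll move over there for a close look.

```bash
python3 -m jog '{"jaw":[91,91,91,91,91,91,91,91,91,91],"slide":[[1,-0.92,0],[1,-0.92,0],[1,-0.92,0],[1,-0.92,0],[1,-0.92,0],[1,-0.92,0],[1,-0.92,0],[1,-0.92,0],[1,-0.92,0],[1,-0.92,0]],"spin":[0,0,0,0,0,0,0,0,0,0]}' 20
python3 -m jog '{"jaw":[91,91,91],"slide":[[0.7,-0.5,-0.5],[0,0,-0.5],[0,0,0]],"spin":[0,0,0]}'
python3 - <<'E'
from h import *
s=env.state();print(s['ee_pos'],s['ee_rot'],s['force'],s['time_s'])
m=env.camera_model('wrist');T=np.array(m['camera_from_world']);print(-T[:3,:3].T@T[:3,3],T[:3,:3].round(2))
a,_=grab('wrist','w1.png');print(proj(m,[[430,-110,104],[440,-112,0],[625,-130,30]]))
E
```

```text
time_s: 1.1
ee_pos: [381.1, -183.7, 232.6]
ee_rot: [-180.0, 0.0, 18.9]
force: [0.1, -0.5, -0.2]
gripper_width: 90.7
gripper_force: 0.0
time_s: 1.4
ee_pos: [397.0, -164.0, 264.1]
ee_rot: [179.9, -0.1, 19.1]
force: [0.3, -0.2, 0.1]
gripper_width: 90.9
gripper_force: 0.0
[ 397.00767134 -164.04684003  264.06001596] [ 1.79859837e+02 -1.32665249e-01  1.90665956e+01] [ 0.25659233 -0.15744254  0.07245998] 1.4
[ 461.32217919 -140.80058667  416.34179444] [[ 0.33 -0.94  0.  ]
 [ 0.92  0.32 -0.24]
 [ 0.23  0.08  0.97]]
[[216.52080611 136.25477658]
 [229.9127322  124.56735562]
 [295.53634246 -34.76038251]]
```

View pics/w1.png

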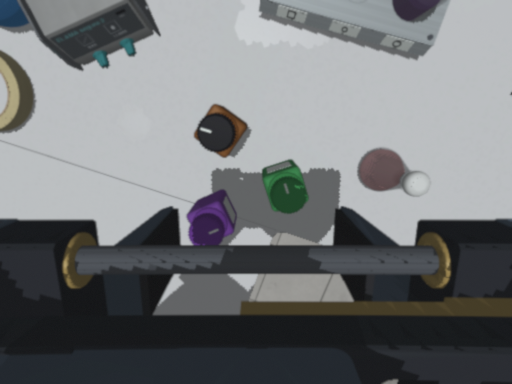

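Wrist view: amber bottle at (217,131), green at (286,188), purple at (212,220), flask at (383,170), carrier at the top edge. I'll measure the bottle here, then move forward to view the carrier.

```bash
cat > bm.py <<'E'
from h import *
def bottle(im,m,box,hcap):
    x0,y0,x1,y1=box;hsv=cv2.cvtColor(im,cv2.COLOR_BGR2HSV)
    cap=np.zeros(im.shape[:2],np.uint8);amb=cap.copy()
    cap[y0:y1,x0:x1]=cv2.inRange(hsv,(0,0,0),(180,160,50))[y0:y1,x0:x1]
    amb[y0:y1,x0:x1]=cv2.inRange(hsv,(3,110,50),(22,255,255))[y0:y1,x0:x1]
    c=max(cv2.findContours(cap,0,1)[0],key=cv2.contourArea);c=cv2.convexHull(c)
    P=plane(m,c.reshape(-1,2),hcap)[:,:2].astype(np.float32);print('cap',cv2.minEnclosingCircle(P))
    c2=cv2.convexHull(np.argwhere(amb)[:,::-1].astype(np.float32))
    P=plane(m,c2.reshape(-1,2),65)[:,:2].astype(np.float32);print('body@65',cv2.minAreaRect(P),len(P))
    pt=np.zeros_like(cap);cv2.fillPoly(pt,[c],255);w=cv2.bitwise_and(pt,cv2.inRange(hsv,(0,0,140),(180,90,255)))
    uv=np.argwhere(w)[:,::-1];Q=plane(m,uv,hcap)[:,:2]
    if len(Q):print('pointer',Q.mean(0),len(Q))
if __name__=='__main__':
    import sys
    im=cv2.imread('pics/w1.png');import pickle
E
python3 - <<'E'
from bm import *
import pickle
m=env.camera_model('wrist');bottle(cv2.imread('pics/w1.png'),m,(185,95,255,168),104)
bottle(cv2.imread('pics/top.png'),env.camera_model('top'),(258,215,290,250),104)
E
python3 -m jog '{"jaw":[91,91,91,91,91,91],"slide":[[1,0.3,-0.5],[1,0.3,0],[1,0.3,0],[1,0.3,0],[0,0,0],[0,0,0]],"spin":[0,0,0,0,0,0]}'
python3 - <<'E'
from h import *
im,m=grab('wrist','w2.png');print(env.state()['ee_pos'])
import pickle;pickle.dump(m,open('m2.pkl','wb'))
E
```

```text
cap ((432.0699768066406, -108.91320037841797), 18.800731658935547)
body@65 ((432.5362854003906, -108.27371215820312), (43.31254959106445, 44.27638244628906), 73.62047576904297) 20
pointer [431.33658313 -97.81297785] 29
cap ((430.3685607910156, -110.63818359375), 19.280048370361328)
body@65 ((428.4303894042969, -109.50379943847656), (44.051998138427734, 51.44652557373047), 73.8916244506836) 15
pointer [ 432.56859603 -101.21427984] 3
time_s: 2.05
ee_pos: [520.2, -159.8, 276.1]
ee_rot: [-179.9, 0.2, 18.9]
force: [-0.2, 0.4, -0.2]
gripper_width: 91.1
gripper_force: 0.0
[ 519.75652367 -159.77118239  276.58958547]
```

View pics/w2.png

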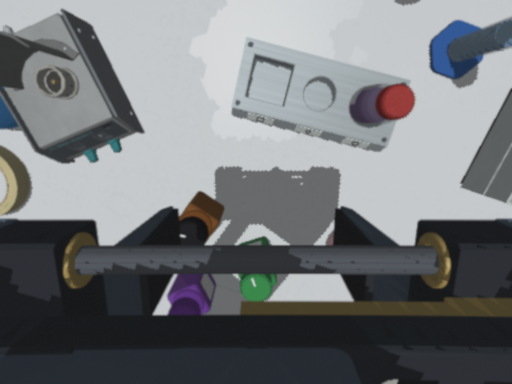

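The carrier is in full view, with the square pocket around (270,82) in the pixels of this picture. An enlarged crop will give precise corners.

Run:
```python
from h import *
im=cv2.imread('pics/w2.png')
cv2.imwrite('pics/c2.png',cv2.resize(im[30:155,225:415],None,fx=4.2,fy=4.2,interpolation=cv2.INTER_CUBIC))
```

```text
(no output)
```

View pics/c2.png

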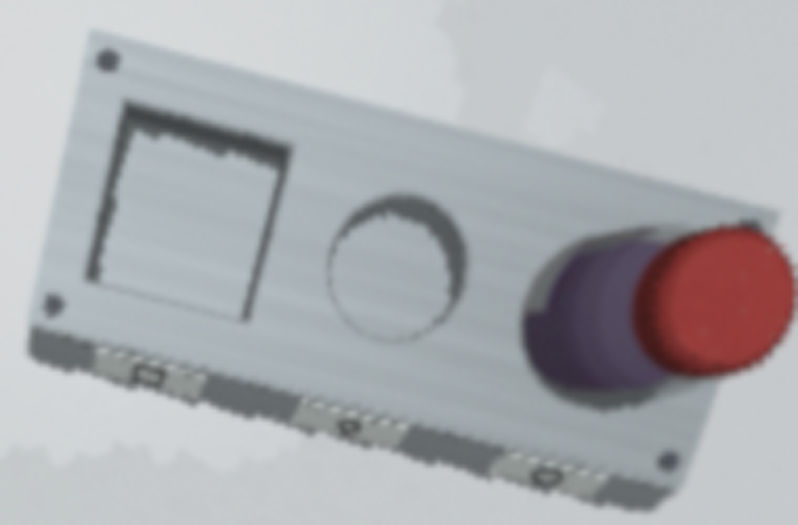

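Run:
```python
from h import *
import pickle
m=pickle.load(open('m2.pkl','rb'))
f=lambda p:np.array(p)/4.2+[225-.4,30-.4]
D=plane(m,f([[91,31],[778,212],[33,328],[107,60],[53,303],[669,461],[398,268]]),30)[:,:2];print(D.round(1))
P=plane(m,f([[124,101],[291,147],[245,321],[87,280]]),30)[:,:2];print(P.round(1),P.mean(0))
A=lambda v:np.degrees(np.arctan2(v[1],v[0]))
print('yaw', A(D[0]-D[1])-90, A(D[0]-D[2]),A(P[0]-P[1])-90,A(P[3]-P[2])-90,A(P[1]-P[2]),A(P[0]-P[3]),A(D[3]-D[4]), A(D[4]-D[5])-90)
print('len',[np.linalg.norm(v) for v in (D[0]-D[1],D[0]-D[2],D[3]-D[4],D[4]-D[5],P[0]-P[1],P[1]-P[2])])
a=np.radians(A(D[0]-D[1])); ey=np.array([np.cos(a),np.sin(a)]);ex=np.array([ey[1],-ey[0]])
print('ctr from TL',D[0]-39*ey-41*ex,'from round',D[6]+64*ey,'bolts',(D[3]+D[5])/2+64*ey)
# crosscheck in top
mt=env.camera_model('top');print(proj(mt,np.c_[P,[30]*4]))
# from the top crop: scale 6*600/780
g=lambda p:np.array(p)*780/600/6+[250-.4,135-.4]
Q=plane(mt,g([[67,107],[148,94],[160,175],[80,183],[53,97],[377,139],[73,198]]),30)[:,:2];print(Q.round(1),Q[:4].mean(0),(Q[4]+Q[5])/2+64*ey)
```

```text
[[ 665.   -96.3]
 [ 683.7 -300. ]
 [ 583.3 -105.3]
 [ 659.4 -102.9]
 [ 592.  -108.8]
 [ 608.9 -300.8]
 [ 634.3 -201.9]]
[[ 650.9 -110.9]
 [ 655.  -160.3]
 [ 605.7 -164.5]
 [ 601.5 -116.3]] [ 628.29026586 -137.98901634]
yaw 5.240317405252654 6.320207078024101 4.724768466634458 5.061076540089928 4.7856047857925 6.171145396803661 4.958721249871168 5.011817907090631
len [np.float64(204.550071523162), np.float64(82.19884027531747), np.float64(67.67293293145406), np.float64(192.7566322738879), np.float64(49.576432297599126), np.float64(49.46568041060345)]
ctr from TL [ 627.72563834 -138.87430353] from round [ 628.47218662 -138.13231697] bolts [ 628.29925903 -138.12759843]
[[263.03770945 157.76682585]
 [279.89334565 154.61409002]
 [283.49556226 170.60936221]
 [266.87844618 173.85416231]]
[[ 650.5 -114. ]
 [ 653.4 -165.3]
 [ 599.8 -165.9]
 [ 600.3 -116.3]
 [ 658.1 -106.1]
 [ 608.  -303.1]
 [ 591.2 -110.9]] [ 626.00253587 -140.36360516] [ 627.21848513 -140.86964729]
```

Pocket centre is about (628,-138) from the wrist camera, or (626.5,-140.5) from the top camera, yaw 5°. Bottle is at (431.5,-109.5) with face yaw 73.75° (mod 90). The pointer at about 93° puts the cap at about 3.5 rad. I'll grip the body along x, away from the green bottle.

```bash
python3 -m jog '{"jaw":[80,80,80,80,80,80,80],"slide":[[-0.56,-0.635,0.3],[-0.56,-0.635,0.3],[-0.56,-0.635,0.3],[-0.56,-0.635,0.3],[0,0,0],[0,0,0],[0,0,0]],"spin":[0,0,0,0,0,0,0]}'
python3 -m jog '{"jaw":[80,80,80,80,80,80,80,80,80],"slide":[[0,0,0],[0,0,0],[0,0,0],[0,0,0],[0,0,0],[0,0,0],[0,0,0],[0,0,0],[0,0,0]],"spin":[-0.98,-0.98,-0.98,-0.98,-0.98,-0.98,-0.98,0,0]}'
python3 - <<'E'
from bm import *
m=env.camera_model('wrist');im,_=grab('wrist','w3.png');c=proj(m,[431.5,-109.5,90])[0];print(c,env.state()['ee_pos'],env.state()['ee_rot'])
E
```

```text
time_s: 2.8
ee_pos: [433.3, -109.8, 242.4]
ee_rot: [179.9, -0.1, 18.9]
force: [0.4, 0.1, 0.0]
gripper_width: 79.9
gripper_force: 0.0
time_s: 3.7
ee_pos: [433.3, -109.6, 241.9]
ee_rot: [180.0, 0.0, 73.6]
force: [0.5, -0.4, -0.1]
gripper_width: 80.0
gripper_force: 0.0
[254.61550725 185.89476449] [ 433.16568857 -109.49038004  241.80578546] [1.79977927e+02 4.89457935e-03 7.36784624e+01]
```

```bash
python3 -m jog '{"jaw":[80,80,80,80,80,80,80,80,80,80],"slide":[[0,-0.05,0.9],[0,0,0.9],[0,0,0.9],[0,0,0.8],[0,0,0.7],[0,0,0.7],[0,0,0.6],[0,0,0.5],[0,0,0.33],[0,0,0]],"spin":[0,0,0,0,0,0,0,0,0,0]}'
python3 -m jog '{"jaw":[70,60,52,44,40,40,40,40],"slide":[[0,0,0],[0,0,0],[0,0,0],[0,0,0],[0,0,0],[0,0,0],[0,0,0],[0,0,0]],"spin":[0,0,0,0,0,0,0,0]}' 20
```

```text
time_s: 4.75
ee_pos: [430.7, -108.7, 50.9]
ee_rot: [-179.9, 0.0, 73.8]
force: [-0.3, -0.1, -0.4]
gripper_width: 80.0
gripper_force: 0.0
time_s: 5.55
ee_pos: [431.9, -109.0, 52.3]
ee_rot: [179.9, 0.0, 73.8]
force: [0.5, -0.3, 5.9]
gripper_width: 45.7
gripper_force: 20.0
```

```bash
python3 -m jog '{"jaw":[40,40,40,40,40,40],"slide":[[0,0,-0.3],[0,0,-0.6],[0,0,-0.6],[0,0,-0.6],[0,0,-0.4],[0,0,0]],"spin":[0,0,0,0,0,0]}' 25
python3 - <<'E'
from bm import *
im,m=grab('top','t4.png');s=env.state();print(s['ee_pos'],s['force'])
z=s['ee_pos'][2]-52
c=proj(m,[431.5,-109.5,90+z])[0].astype(int);x,y=c
cv2.imwrite('pics/t4c.png',cv2.resize(im[y-50:y+50,x-60:x+60],None,fx=5,fy=5,interpolation=cv2.INTER_CUBIC));print(c)
E
```

```text
time_s: 6.15
ee_pos: [431.7, -108.9, 128.1]
ee_rot: [179.9, 0.0, 73.8]
force: [0.6, -0.2, -2.8]
gripper_width: 46.1
gripper_force: 25.0
[ 431.00437973 -108.72336635  127.12604076] [-0.9192044  -0.59112999 -2.21193731]
[272 225]
```

View pics/t4c.png

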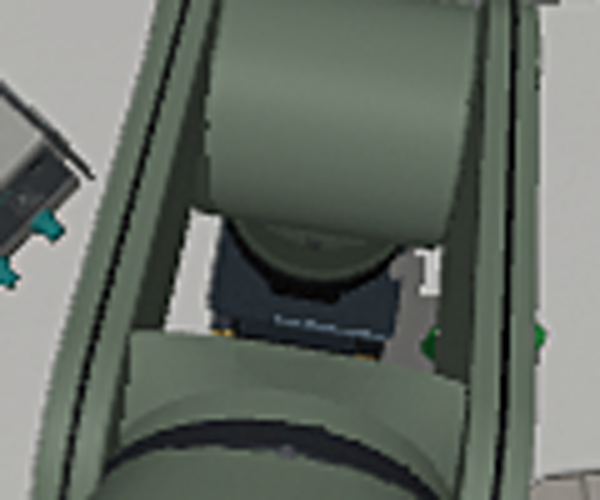

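The top camera is blocked by the arm, but the bottle is held (weight about 2.5 N) and lifted. Next is moving over the pocket. The true position looks midway between the two cameras, giving a TCP target of (627.4,-138.5), yaw 95°.

```bash
python3 -m jog '{"jaw":[40,40,40,40,40,40,40,40,40,40],"slide":[[0.109,0.82,0],[0.109,0.82,0],[0.109,0.82,0],[0.109,0.82,0],[0.109,0.82,0],[0.109,0.82,0],[0.109,0.82,0],[0.109,0.82,0],[0,0,0],[0,0,0]],"spin":[0,0,0,0,0,0,0,0,0,0]}'
python3 -m jog '{"jaw":[40,40,40,40,40,40,40],"slide":[[0,0,0.3],[0,0,0.3],[0,0,0.3],[0,0,0],[0,0,0],[0,0,0],[0,0,0]],"spin":[-0.9,-0.9,-0.85,0,0,0,0]}'
python3 - <<'E'
from bm import *
im,m=grab('scene','s5.png');s=env.state();print(s['ee_pos'],s['ee_rot'],s['force'])
P=proj(m,[627.5,-139,60])[0].astype(int);x,y=P;print(P)
a=cv2.resize(im[y-50:y+50,x-50:x+50],(400,400),interpolation=cv2.INTER_CUBIC)
im,m=grab('wrist','w5.png');P=proj(m,[627.5,-139,60])[0].astype(int);print(P)
cv2.imwrite('pics/j5.png',np.hstack([a,cv2.resize(im[:300],(400,400*300//512)).copy() if 0 else cv2.copyMakeBorder(cv2.resize(im,(400,300)),50,50,0,0,0)]))
E
```

```text
time_s: 7.2
ee_pos: [626.4, -138.2, 124.9]
ee_rot: [-179.7, 0.0, 73.8]
force: [-0.4, 0.8, -3.1]
gripper_width: 46.2
gripper_force: 25.0
time_s: 7.9
ee_pos: [627.7, -138.5, 100.5]
ee_rot: [180.0, 0.0, 95.0]
force: [0.8, -0.3, -1.8]
gripper_width: 46.1
gripper_force: 25.0
[ 627.6721462  -138.4858463   100.35733489] [1.79962504e+02 1.84560890e-02 9.49874290e+01] [-0.09607408 -0.68669799 -2.46459293]
[230 164]
[255 223]
```

View pics/j5.png

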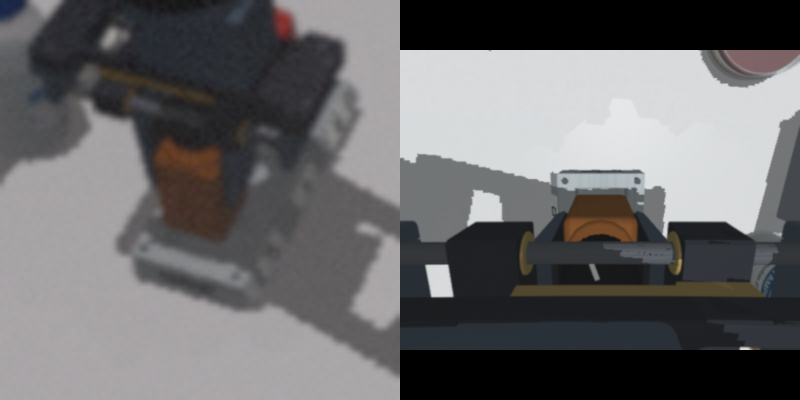

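Scene view (left): the bottle hangs squarely over the pocket. Wrist view (right): the bottle face is centred and parallel to the carrier end. I'll lower it and watch the force.

```bash
python3 -m jog '{"jaw":[40,40,40,40,40,40,40,40],"slide":[[0,0,0.2],[0,0,0.2],[0,0,0.1],[0,0,0.1],[0,0,0.1],[0,0,0.1],[0,0,0],[0,0,0]],"spin":[0,0,0,0,0,0,0,0]}' 20
```

```text
time_s: 8.8
ee_pos: [627.7, -138.5, 75.8]
ee_rot: [180.0, 0.0, 95.0]
force: [0.5, -0.4, -2.5]
gripper_width: 45.8
gripper_force: 20.0
```

```bash
python3 -m jog '{"jaw":[40,40,40,40,40,40,40,40],"slide":[[0,0,0.15],[0,0,0.15],[0,0,0.1],[0,0,0.1],[0,0,0.07],[0,0,0.06],[0,0,0],[0,0,0]],"spin":[0,0,0,0,0,0,0,0]}'
```

```text
time_s: 9.6
ee_pos: [627.7, -138.5, 57.0]
ee_rot: [180.0, 0.0, 95.0]
force: [0.5, -0.0, -1.8]
gripper_width: 45.9
gripper_force: 20.0
```

```bash
python3 -m jog '{"jaw":[40,40,40,40],"slide":[[0,0,0.04],[0,0,0.04],[0,0,0],[0,0,0]],"spin":[0,0,0,0]}'
```

```text
time_s: 10.0
ee_pos: [627.9, -138.5, 56.3]
ee_rot: [179.9, 0.0, 95.0]
force: [-2.4, 0.7, 6.4]
gripper_width: 46.1
gripper_force: 20.0
```

It's on the floor (+6 N). Next: release, rise and check, then wind the wrist back for the tightening turn.

```bash
python3 -m jog '{"jaw":[50,60,70,75,75,75,75,75,75,75],"slide":[[0,0,0],[0,0,0],[0,0,0],[0,0,0],[0,0,-0.5],[0,0,-0.6],[0,0,-0.7],[0,0,-0.7],[0,0,-0.7],[0,0,-0.3]],"spin":[0,0,0,0,0,0,0,0,0,0]}'
python3 -m jog '{"jaw":[75,75,75,75,75,75,75,75,75,75],"slide":[[0,0,-0.5],[0,0,-0.5],[0,0,0],[0,0,0],[0,0,0],[0,0,0],[0,0,0],[0,0,0],[0,0,0],[0,0,0]],"spin":[-1,-1,-1,-1,-1,-1,-1,-1,-1,-1]}'
python3 -m jog '{"jaw":[75,75,75,75,75],"slide":[[0,0,0],[0,0,0],[0,0,0],[0,0,0],[0,0,0]],"spin":[-1,-1,-0.5,0,0]}'
python3 - <<'E'
from bm import *
s=env.state();print(s['ee_pos'],s['ee_rot'],s['qpos'])
im,m=grab('wrist','w6.png');im2,m2=grab('scene','s6.png');P=proj(m2,[627.5,-139,60])[0].astype(int);x,y=P
a=cv2.resize(im2[y-50:y+50,x-50:x+50],(400,400),interpolation=cv2.INTER_CUBIC)
cv2.imwrite('pics/j6.png',np.hstack([a,cv2.copyMakeBorder(cv2.resize(im,(400,300)),50,50,0,0,0)]))
E
```

```text
time_s: 11.0
ee_pos: [628.6, -138.7, 161.6]
ee_rot: [179.8, 0.1, 95.0]
force: [1.2, -0.1, -0.2]
gripper_width: 75.1
gripper_force: 0.0
time_s: 12.0
ee_pos: [627.3, -138.4, 188.7]
ee_rot: [180.0, -0.1, 175.4]
force: [-1.0, -0.3, 0.5]
gripper_width: 74.9
gripper_force: 0.0
time_s: 12.5
ee_pos: [627.4, -138.4, 189.0]
ee_rot: [180.0, -0.0, -165.1]
force: [0.6, 1.1, 0.4]
gripper_width: 74.8
gripper_force: 0.0
[ 627.38319363 -138.38809989  188.97386642] [ 1.79977745e+02 -4.72255843e-02 -1.65057339e+02] [-1.34633175e+01  2.60016792e+01  8.40073400e+01 -3.07509119e-03
  7.00431075e+01 -1.18404918e+02]
```

View pics/j6.png

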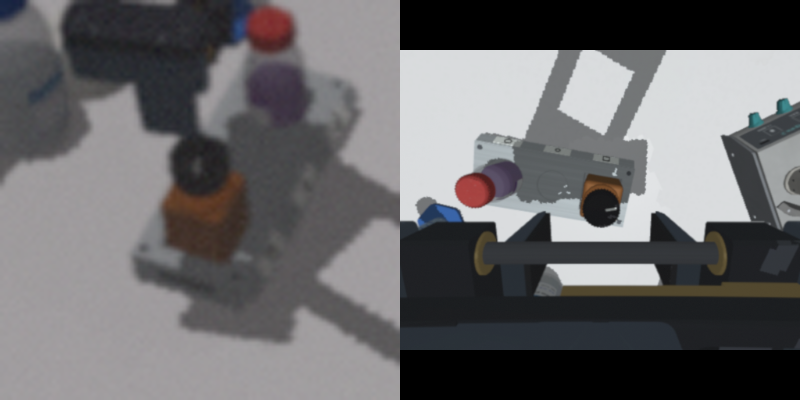

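Scene: the bottle stands seated in the square pocket and the stain bottle is untouched. Wrist: the cap is at (602,207) in the composite, and the white panel shows towards the lip, which agrees with a cap angle of about 3.5 rad.

```bash
python3 - <<'E'
from bm import *
im=cv2.imread('pics/w6.png');m=env.camera_model('wrist')
x,y=int((602-400)*1.28),int((207-50)*1.28)
bottle(im,m,(x-35,y-45,x+35,y+26),106.5)
E
python3 -m jog '{"jaw":[75,75,75,75,75,75],"slide":[[0,0,0.8],[0,0,0.8],[0,0,0.7],[0,0,0.4],[0,0,0.33],[0,0,0]],"spin":[0,0,0,0,0,0]}'
```

```text
cap ((626.007568359375, -137.84033203125), 19.821258544921875)
body@65 ((625.4396362304688, -136.914306640625), (51.22535705566406, 45.500205993652344), 5.261895179748535) 18
pointer [ 622.50435482 -123.1665047 ] 4
time_s: 13.2
ee_pos: [627.1, -138.3, 97.6]
ee_rot: [179.9, -0.1, -165.0]
force: [0.5, -0.6, -0.4]
gripper_width: 75.1
gripper_force: 0.0
```

```bash
python3 -m jog '{"jaw":[65,55,45,38,34,34,34],"slide":[[0,0,0],[0,0,0],[0,0,0],[0,0,0],[0,0,0],[0,0,0],[0,0,0]],"spin":[0,0,0,0,0,0,0]}' 25
python3 -m jog '{"jaw":[34,34,34,34,34,34,34,34,34,34],"slide":[[0,0,0.003],[0,0,0.003],[0,0,0.003],[0,0,0.003],[0,0,0.003],[0,0,0.003],[0,0,0.003],[0,0,0.003],[0,0,0.003],[0,0,0.003]],"spin":[1,1,1,1,1,1,1,1,1,1]}'
python3 -c "
from h import *
s=env.state();print(s['torque'],s['force'],s['ee_rot'],s['qpos'][5])"
```

```text
time_s: 13.9
ee_pos: [627.7, -138.3, 99.0]
ee_rot: [180.0, 0.0, -165.0]
force: [0.6, 0.8, 2.1]
gripper_width: 37.8
gripper_force: 25.0
time_s: 14.9
ee_pos: [628.0, -138.6, 98.1]
ee_rot: [180.0, 0.1, 114.7]
force: [0.8, 0.4, 1.5]
gripper_width: 38.2
gripper_force: 25.0
[ 0.01813258 -0.1461222   0.03394395] [0.77632857 0.42793794 1.5197893 ] [1.79961019e+02 5.58594244e-02 1.14724681e+02] -38.17557149907691
```

```bash
python3 -m jog '{"jaw":[34,34,34,34,34,34,34,34,34,34],"slide":[[0,0,0.003],[0,0,0.003],[0,0,0.003],[0,0,0.003],[0,0,0.003],[0,0,0.003],[0,0,0.003],[0,0,0.003],[0,0,0.003],[0,0,0.003]],"spin":[1,1,1,1,1,1,1,1,1,1]}'
python3 -c "
from h import *
s=env.state();print(s['torque'],s['force'],s['ee_rot'],s['qpos'][5])"
python3 -m jog '{"jaw":[34,34,34],"slide":[[0,0,0.003],[0,0,0.003],[0,0,0.003]],"spin":[1,1,1]}'
python3 -c "
from h import *
s=env.state();print(s['torque'],s['force'],s['ee_rot'],s['qpos'][5])"
```

```text
time_s: 15.9
ee_pos: [628.2, -138.6, 97.2]
ee_rot: [179.9, -0.1, 34.7]
force: [0.8, -0.2, 1.3]
gripper_width: 38.0
gripper_force: 25.0
[ 0.08375829 -0.15774601  0.04310551] [ 0.79430814 -0.22531859  1.25558571] [ 1.79922196e+02 -6.10438878e-02  3.47203945e+01] 41.82285902447587
time_s: 16.2
ee_pos: [628.3, -138.7, 97.0]
ee_rot: [179.9, -0.1, 10.7]
force: [0.4, -0.1, 0.8]
gripper_width: 38.1
gripper_force: 25.0
[ 0.13729272 -0.1507647   0.04822446] [ 0.3939367  -0.10691741  0.76099638] [ 1.79946649e+02 -1.00226603e-01  1.07144351e+01] 65.82623886379154
```

```bash
cat > q.py <<'E'
from h import *
s=env.state();print('T',s['torque'].round(3),s['ee_rot'][2].round(2),s['qpos'][5].round(2))
E
for i in 1; do :; done
python3 -m jog '{"jaw":[34,34,34],"slide":[[0,0,0.002],[0,0,0.002],[0,0,0]],"spin":[0.5,0.5,0]}'|head -2; python3 q.py
python3 -m jog '{"jaw":[34,34],"slide":[[0,0,0.002],[0,0,0]],"spin":[0.5,0]}'|head -2; python3 q.py
python3 -m jog '{"jaw":[34,34],"slide":[[0,0,0.002],[0,0,0]],"spin":[0.5,0]}'|head -2; python3 q.py
python3 -m jog '{"jaw":[34,34],"slide":[[0,0,0],[0,0,0]],"spin":[0.5,0]}'|head -2; python3 q.py
python3 -m jog '{"jaw":[34,34],"slide":[[0,0,0],[0,0,0]],"spin":[0.5,0]}'|head -2; python3 q.py
```

```text
time_s: 16.5
ee_pos: [628.3, -138.6, 96.9]
T [ 0.08  -0.176 -0.081] 3.03 73.5
time_s: 16.7
ee_pos: [628.2, -138.5, 96.8]
T [ 0.092 -0.261 -0.051] -0.9 77.43
time_s: 16.9
ee_pos: [628.2, -138.6, 96.8]
T [ 0.108 -0.252 -0.039] -4.85 81.39
time_s: 17.1
ee_pos: [628.2, -138.7, 96.7]
T [ 0.003 -0.425  0.283] -8.77 85.32
time_s: 17.3
ee_pos: [627.5, -138.5, 96.7]
T [ 0.06  -0.052  0.618] -12.71 89.28
```

Torque rises sharply to 0.6 N m after about 202°, which is well above thread friction, so this is the stop. I'll hold briefly, then back off 90° plus the wind-up and pocket slack.

```bash
python3 -m jog '{"jaw":[34,34],"slide":[[0,0,0],[0,0,0]],"spin":[0.25,0]}'; python3 q.py
python3 -m jog '{"jaw":[34,34,34],"slide":[[0,0,0],[0,0,0],[0,0,0]],"spin":[-0.5,-0.5,0]}'|head -2; python3 q.py
python3 -m jog '{"jaw":[34,34,34,34,34,34,34,34,34,34],"slide":[[0,0,-0.003],[0,0,-0.003],[0,0,-0.003],[0,0,-0.003],[0,0,-0.003],[0,0,-0.003],[0,0,-0.003],[0,0,-0.003],[0,0,-0.003],[0,0,-0.003]],"spin":[-1,-1,-1,-1,-1,-1,-1,-1,-1,-1]}'; python3 q.py
python3 -m jog '{"jaw":[34,34,34,34],"slide":[[0,0,-0.003],[0,0,-0.003],[0,0,0],[0,0,0]],"spin":[-1,-0.7,0,0]}'; python3 q.py
```

```text
time_s: 17.5
ee_pos: [627.2, -138.5, 96.6]
ee_rot: [180.0, 0.0, -14.8]
force: [-0.6, -0.2, 5.2]
gripper_width: 38.0
gripper_force: 25.0
T [0.029 0.125 0.513] -14.75 91.31
time_s: 17.8
ee_pos: [627.4, -138.5, 96.6]
T [-0.009  0.152  0.04 ] -6.89 83.41
time_s: 18.8
ee_pos: [628.2, -139.1, 97.5]
ee_rot: [179.9, 0.0, 73.3]
force: [0.9, -2.3, 3.7]
gripper_width: 37.9
gripper_force: 25.0
T [-0.309 -0.284 -0.039] 73.32 3.21
time_s: 19.2
ee_pos: [628.1, -138.9, 97.7]
ee_rot: [179.9, 0.0, 86.5]
force: [1.7, -1.4, 4.1]
gripper_width: 38.4
gripper_force: 25.0
T [-0.395 -0.398  0.01 ] 86.51 -9.97
```

Run:
```python
from bm import *
im,m=grab('wrist','w7.png');im2,m2=grab('scene','s7.png');print(env.state()['force'],env.state()['time_s'])
c=proj(m,[628,-138.7,109])[0];print('cap ctr px',c, '+x dir', proj(m,[646,-137.1,109])[0],'bottle +y face dir',proj(m,[628,-120,109])[0])
x,y=c.astype(int);y=min(y,330)
a=cv2.resize(im[y-60:y+54,x-70:x+70],(560,456),interpolation=cv2.INTER_CUBIC)
x,y=proj(m2,[627.5,-139,60])[0].astype(int)
b=cv2.resize(im2[y-57:y+57,x-30:x+30],(240,456),interpolation=cv2.INTER_CUBIC)
cv2.imwrite('pics/j7.png',np.hstack([a,b]));print(y)
```

```text
[ 1.00371585 -2.18266688  4.1913714 ] 19.3
cap ctr px [255.91969011 257.2334743 ] +x dir [291.7185068  252.30660273] bottle +y face dir [253.60929288 221.9852454 ]
164
```

View pics/j7.png

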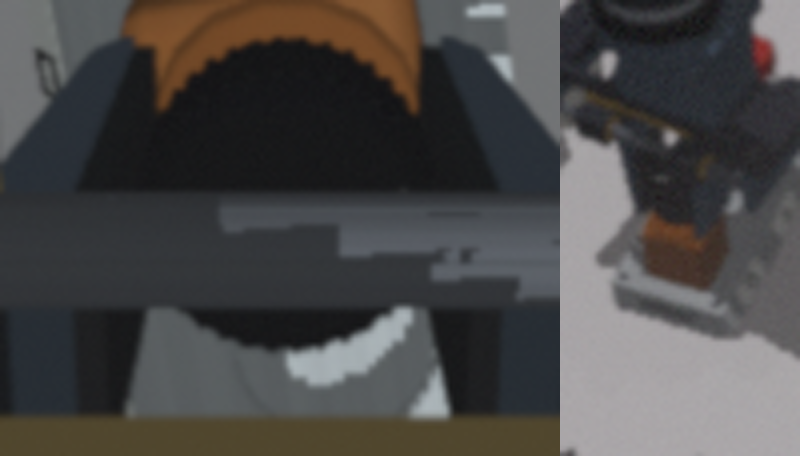

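Wrist crop: both fingers hold the cap, and the pointer is hidden behind the gripper's bar (rows 190-310). That is where it should lie if it points along x, a quarter turn from the panel. Scene crop: the bottle is fully down in the pocket. The turn count agrees too: the stop came at about 202° against 200° expected, then about 92° back. Handing in.

```bash
python3 -c "
from h import *
s=env.state();print(s['gripper_force'],s['ee_pos'],s['force']);print(env.job_done())"
```

```text
25.000693202018738 [ 628.07650831 -138.83242255   97.7237364 ] [ 1.00371585 -2.18266688  4.1913714 ]
the job is handed in; nothing more can be done
None
```

I handed the job in at about 19 s: the amber bottle stands fully down in the square pocket, its cap was screwed to the stop and backed off about a quarter turn, and the gripper still holds it at 25 N; the setting comes from turn count and torque, because the gripper hid the pointer, and no verdict was shown.

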